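# Tip a power module out of the packed rack and stand it in the test tray

## Task

In the rack, tip out the black power module that has cooling fins on top: hook its top edge from behind, pull it over towards the rack's front rail and let go so that it rests leaning on the rail. Then grip it by the spine that now stands out of the row, and stand it upright and flat inside the shallow wooden test tray, setting it down rather than dropping it. Leave the smooth-topped module standing in its place in the rack.

Things in the scene. Friction and masses are not known exactly. Their poses are not given: they have to be found in the camera images.
- finned_mid (a point): Finned module: black box 60 mm deep (x), 46 mm wide (y), 175 mm tall (z), 0.6 kg; the top 16 mm are five fins along x, flush with its faces. Point: its centre. z: up when standing; x: from the spine (narrow face towards the robot) to the rear face; grip across y. Starts upright on the rack floor. It balances at 19 degrees of tip; pulled past that it leans on the rail at about 33 and stays.
- plain_mid (a point): Smooth-topped bystander module, same black material, 60 x 46 mm on plan, 165 mm tall, two round grey sockets on its top. Point: its centre, 82.5 mm above its underside; axes as for the finned module. Loose.
- rack: Fixed grey rack, origin on the bench under the row, x to its back. Row along y at 48 mm pitch, 2 mm gaps, any order: both modules and two cartons (60 x 46 mm, 150 and 158 tall, fixed). Floor at z 12; back behind the feet only up to z 112, open above; lip 8 mm high in front of the feet stops them sliding. Front rail along y, 12 mm thick, at x -77.5, z 92 (spines at x -30), supports at its ends.
- tray_floor (a point): Shallow plywood test tray fixed to the bench, 130 x 120 mm outside, 110 (x) x 100 (y) mm inside, rim 20 mm above the bench and 12 mm above its floor. The point is the middle of its inner floor, 8 mm above the bench; z up.

How it is judged:
By the outcome, as a careful person would: the job done as asked, in the order asked, and still so for the second after the job is handed in, with the robot touching nothing.
It also fails if it takes over 48 s, if anything falls off the work surface, if the arm or the gripper's body presses on something with over 40 N, if the wrist force passes 120 N, or if a joint passes its speed limit or range.

## Robot

A 6-joint arm with a two-finger parallel gripper is mounted at the origin on the work surface. World frame = base frame: x ahead of the robot, y to its left, z up, the work surface at z = 0. Lengths are in mm, angles in degrees, forces in N, time in s.
With the tool pointing down it reaches from about 300 to 850 mm from the base axis. Payload 4.2 kg.
Tool frame: the origin (TCP) lies at the very end of the fingers, on their centre line; the grasp point (between the pads) lies 19 mm behind it; z points along the fingers, y is the direction in which the jaws open and shut (so a half turn about z gives the same grasp; the last joint's range is limited). The gripper opens to 91 mm and grips with 3 to 60 N. Pads are 32 mm wide; open, the fingers measure 118 mm over their backs; the gripper's body (76 mm by 178 mm) begins 60 mm behind the grasp point.
Start: joints at [65.317, 18.312, 89.639, -0, 72.044, -1.146], TCP at [229.626, 527.176, 213.976] pointing down, gripper open.
Joint ranges: [-177.97, 177.97], [-48.28, 115.42], [12.27, 149.76], [-77.06, 257.06], [2.81, 150.46], [-146.56, 146.56]. Speed limits (degrees/s): [147.25, 147.25, 180, 180, 180, 180].

## Interface

Orientations are given as [roll, pitch, yaw] about the fixed x, y, z axes, in that order (R = Rz(yaw) Ry(pitch) Rx(roll)).
In Python, from workcell import telemetry, grab_frame, job gives the robot as it stands.
- The arm moves only by the tool drive_tool, never from a script. Its argument "moves" is a list of rows, each an object of numbers: "claw": the closure, from -1 (fully open) to 1 (shut); "dx", "dy", "dz": the shift along the tool's x, y, z in units of 20 mm (1.0 is 20 mm); "yaw": the turn about the tool's z in units of 0.15 rad (1.0 is 0.15 rad). In form: [{"claw": .., "dx": .., "dy": .., "dz": .., "yaw": ..}, ...]. A call has 1 to 5 rows; each row shifts and turns the pose as measured when the row begins, along the tool's axes as they then stand; what a row does not reach is not made up. A row lasts 1/8 s, in which the tool goes at most 62.5 mm and 10.7 degrees, less where a joint would pass 70% of its speed; a pose out of reach is approached as far as the arm can. A call with a number of a shift or a turn outside -1 to 1 is refused whole. A call with a gripper value outside its range is refused whole. The fingers move at their own pace and stop on an object; "grip_force" is the grip in N (left out, the last holds). Time passes only in rows, so rows that do not move let the fingers close. It gives the time, the measured TCP pose, the force and the opening at its end, in the units of the state.
- telemetry.state(): the state, without advancing time (a new reading comes with each control period).
- grab_frame(name): name is "scene" or "side" or "wrist"; returns a dict with "color" (420x560x3 uint8, blue, green, red), "vertical_fov" (degrees; the focal length in pixels is half the picture's height over the tangent of half this angle, whatever the lens; pixels are square), "cx", "cy" (the principal point, pixels), "pose" (4x4, takes a point from camera to world coordinates). Camera axes: x right, y down, z forward; pixel columns grow to the right and rows downward; lengths in mm; the calibration is good to about 2 mm. A picture is of the moment at which its call begins. There is no depth.
- job.job_done(): hands the job in, once; it reports no verdict.
The state is a dict: "time_s": time; "qpos": joint angles; "qvel": joint speeds; "effort": joint torques, N m; "ee_pos": TCP position; "ee_rot": TCP orientation; "force": force on the tool from outside, world axes, zero at the start; "torque": the same for the moment, N m; "gripper_width": finger opening in mm.
Only numpy, scipy, OpenCV 4.12 (cv2) and the standard library are available. Lean on these libraries where they do the work, as an engineer would, in place of code of your own. Each camera call takes 0.05 s, during which the arm holds its last target.

## Working session

There is one attempt and no reset: what is moved stays moved. The work goes in short steps, Python scripts to look and compute and a tool call to move; the robot and the scene stay as the last step left them, time stands still between calls to the robot, and variables do not carry over. Pictures are saved under pics/ and viewed, and the job is handed in when it is done.

Besides the shell and the picture viewer there is one more tool, called after "Emit:" as name(argument=value, ...) on one line, values as JSON. drive_tool: Moves the arm, as the interface text tells. Its arguments: {"type":"object","properties":{"moves":{"type":"array"},"grip_force":{"type":"number"}},"required":["moves"]}

```bash
mkdir -p pics; ls; python3 - <<'E'
from workcell import telemetry, grab_frame, job
import cv2,numpy as np
np.set_printoptions(precision=3,suppress=True)
print(telemetry.state())
for n in ["scene","side","wrist"]:
    f=grab_frame(n); cv2.imwrite(f"pics/{n}0.png",f["color"]); print(n,f["vertical_fov"],f["cx"],f["cy"]); print(f["pose"])
E
```

```text
pics
{'time_s': 0.0, 'qpos': array([65.316, 18.351, 89.707, -0.001, 72.042, -1.147]), 'qvel': array([-0.023,  0.027, -0.007, -0.002,  0.068,  0.046]), 'effort': array([ -0.002, -41.246, -23.197,   0.073,   0.046,  -0.   ]), 'ee_pos': array([229.425, 526.699, 213.121]), 'ee_rot': array([-179.9  ,   -0.001,  156.464]), 'force': array([ 0.579, -0.607, -0.788]), 'torque': array([-0.023, -0.105,  0.033]), 'gripper_width': 91.05638597446914}
scene 47.76812592716916 288.01322130867277 216.38179882252825
[[   0.031    0.726   -0.687 1197.053]
 [   1.      -0.018    0.026   14.692]
 [   0.006   -0.688   -0.726  749.188]
 [   0.       0.       0.       1.   ]]
side 45.448981978414416 275.1375370428552 208.18810344768053
[[   0.939    0.286   -0.189  746.733]
 [   0.343   -0.785    0.516 -377.18 ]
 [  -0.001   -0.55    -0.835  806.816]
 [   0.       0.       0.       1.   ]]
wrist 70.7377976807679 276.83089803213124 206.7663387495121
[[  0.399   0.885   0.24  161.908]
 [  0.917  -0.385  -0.107 555.577]
 [ -0.002   0.263  -0.965 383.843]
 [  0.      0.      0.      1.   ]]
```

View pics/scene0.png

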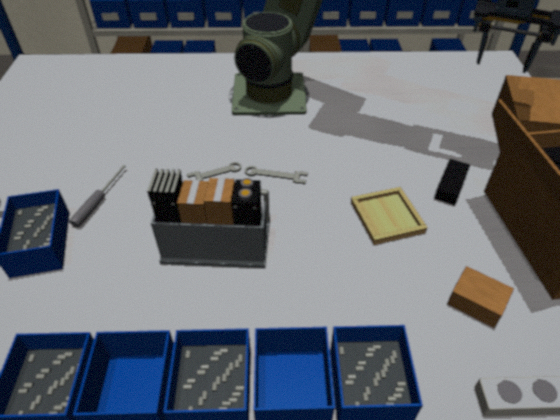

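View pics/side0.png

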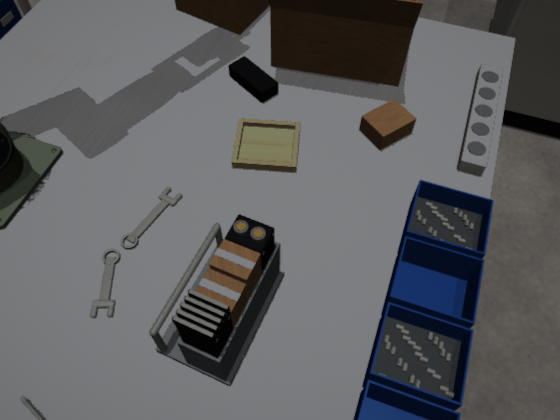

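View pics/wrist0.png

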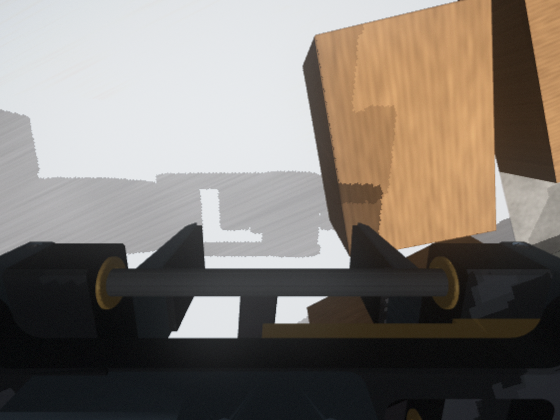

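The scene view shows, left to right along y: the finned module (≈165,195), two cartons and the smooth module (≈247,200). The tray is at ≈(388,214). The side view agrees, with the rail on the robot side of the row. I'll zoom in to measure.

```bash
python3 - <<'E'
import cv2
def crop(n,x0,y0,x1,y1,s,out):
    im=cv2.imread(f"pics/{n}0.png")[y0:y1,x0:x1]
    im=cv2.convertScaleAbs(im,alpha=1.5,beta=20)
    im=cv2.resize(im,None,fx=s,fy=s,interpolation=cv2.INTER_CUBIC)
    for k in range(0,x1-x0,10): cv2.putText(im,str(x0+k),(k*s,8),0,.3,(0,0,255),1); cv2.line(im,(k*s,10),(k*s,14),(0,0,255),1)
    for k in range(0,y1-y0,10): cv2.putText(im,str(y0+k),(0,k*s+4),0,.3,(0,0,255),1)
    cv2.imwrite(out,im)
crop("scene",145,155,285,275,5,"pics/z1.png")
crop("side",150,205,290,380,3,"pics/z2.png")
im=cv2.imread("pics/side0.png")
crop("scene",340,175,440,255,7,"pics/z3.png")
crop("side",220,105,310,185,7,"pics/z4.png")
E
```

```text
(no output)
```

View pics/z1.png

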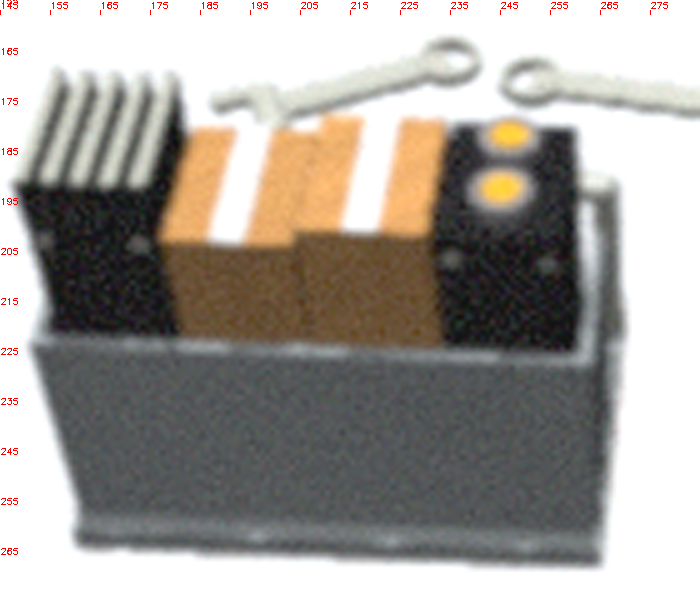

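View pics/z2.png

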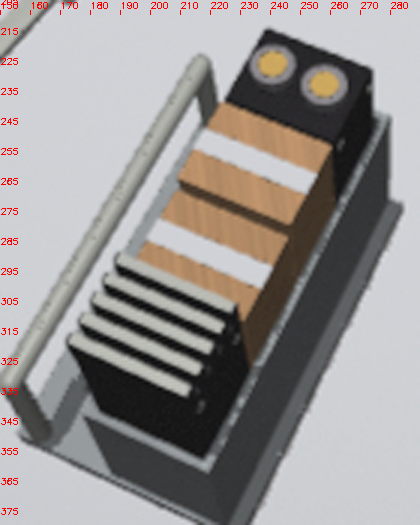

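View pics/z3.png

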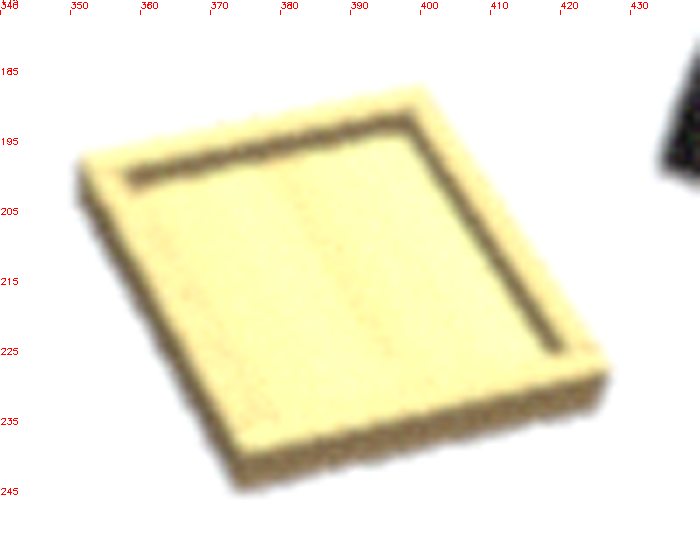

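View pics/z4.png

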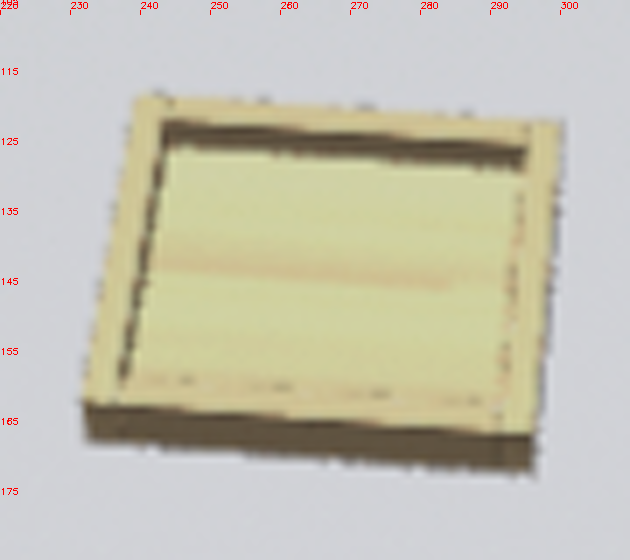

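```bash
cat > h.py <<'E'
import numpy as np
from workcell import telemetry, grab_frame, job
np.set_printoptions(precision=1,suppress=True)
def ray(f,p):
    F=210/np.tan(np.radians(f["vertical_fov"])/2)
    d=f["pose"][:3,:3]@np.array([(p[0]-f["cx"])/F,(p[1]-f["cy"])/F,1]); return f["pose"][:3,3],d
def plane(f,p,z):
    o,d=ray(f,p); return o+d*(z-o[2])/d[2]
def tri(*fp):
    A=np.zeros((3,3));b=np.zeros(3);
    for f,p in fp:
        o,d=ray(f,p);d=d/np.linalg.norm(d);M=np.eye(3)-np.outer(d,d);A+=M;b+=M@o
    return np.linalg.solve(A,b)
def proj(f,P):
    R=f["pose"][:3,:3];c=R.T@(np.array(P)-f["pose"][:3,3]);F=210/np.tan(np.radians(f["vertical_fov"])/2)
    return np.array([f["cx"]+F*c[0]/c[2],f["cy"]+F*c[1]/c[2]])
E
python3 - <<'E'
from h import *
S=grab_frame("scene");D=grab_frame("side")
sc=[(155.8,170),(181,170),(175,192.4),(148,192.2)]
sd=[(172.7,318.7),(188.7,289.7),(229.3,307.7),(213.3,336)]
for a,b in zip(sc,sd): print(plane(S,a,187),plane(D,b,187),tri((S,a),(D,b)))
print("plate");
a,b=plane(S,(151.4,223.6),112),plane(S,(264.6,226.6),112);print(a,b,np.degrees(np.arctan2(*(b-a)[:2])))
print("rail side cam z98"); a,b=plane(D,(150+20/3,205+360/3),98),plane(D,(150+200/3,205+58/3),98);print(a,b,np.degrees(np.arctan2(*(b-a)[:2])))
print("tray")
for a in [(351,197.5),(399.5,187.5),(426.5,228),(374,239.5)]: print(plane(S,a,20))
for a in [(239.2,118.7),(299,122),(296,167),(232,162.5)]: print(plane(D,a,20))
print("plain")
for a in [(150+265/3,205+28/3),(150+372/3,205+70/3),(150+333/3,205+145/3),(150+226/3,205+100/3)]: print(plane(D,a,177))
E
```

```text
[ 544.1 -199.2  187. ] [ 540.5 -200.5  187. ] [ 539.8 -200.1  183.9]
[ 545.1 -154.1  187. ] [ 542.4 -156.6  187. ] [ 541.1 -155.2  183.4]
[ 603.3 -157.1  187. ] [ 603.3 -161.5  187. ] [ 601.5 -159.   183.8]
[ 601.7 -203.2  187. ] [ 599.1 -203.5  187. ] [ 599.1 -203.5  185.2]
plate
[ 605.5 -211.9  112. ] [618.  -6. 112.] 3.462164242993946
rail side cam z98
[ 493.1 -191.9   98. ] [505.9  -2.9  98. ] 3.890939002928607
tray
[452.4 181.1  20. ]
[422.8 294.4  20. ]
[546.6 326.9  20. ]
[575.2 212.9  20. ]
[418.2 296.4  20. ]
[540.8 331.   20. ]
[573.6 214.7  20. ]
[449.8 181.7  20. ]
plain
[556.1 -17.5 177. ]
[614.5 -22.1 177. ]
[611.4 -67.3 177. ]
[554.1 -62.1 177. ]
```

Emit:
drive_tool(moves=[{"claw": 1,"yaw": -1,"dz": -1},{"claw": 1,"yaw": -1,"dz": -0.5},{"claw": 1,"yaw": -0.33}], grip_force=20)

```text
validation failed for argument at $.mo...
```

```bash
cat >> h.py <<'E'
RY=np.radians(-3.6); C=np.array([572.3,-179.4])
ex=np.array([np.cos(RY),np.sin(RY)]);ey=np.array([-np.sin(RY),np.cos(RY)])
def rk(x,y): return C+x*ex+y*ey   # rack frame centred on finned column
def st():
    s=telemetry.state();p=s["ee_pos"];d=p[:2]-C
    print("t",round(s["time_s"],2),"tcp",p,"rpy",s["ee_rot"],"rack",np.array([d@ex,d@ey]),"F",s["force"],"w",round(s["gripper_width"],1)); return s
def need(xy,z,yaw=None):
    s=st();y=np.radians(s["ee_rot"][2]);d=np.array(xy)-s["ee_pos"][:2]
    u=[d@[np.cos(y),np.sin(y)]/20,d@[np.sin(y),-np.cos(y)]/20,(s["ee_pos"][2]-z)/20]
    print("dx dy dz",np.round(u,2),"yaw",None if yaw is None else round(-((yaw-s["ee_rot"][2]+180)%360-180)*np.pi/180/.15,2))
E
python3 - <<'E'
from h import *
need(rk(61,-4),235,176.4)
E
```

```text
t 0.25 tcp [229.6 527.  213.6] rpy [-180.     0.   156.5] rack [-386.4  683.5] F [ 0.1 -0.5  0.1] w 91.4
dx dy dz [-32.8 -24.7  -1.1] yaw -2.32
```

Emit:
drive_tool(moves=[{"claw": 1,"dx": 0,"dy": 0,"dz": -1,"yaw": -1},{"claw": 1,"dx": 0,"dy": 0,"dz": -0.5,"yaw": -1},{"claw": 1,"dx": 0,"dy": 0,"dz": 0,"yaw": -0.35}], grip_force=20)

```text
time_s: 0.62
ee_pos: [229.3, 526.6, 243.6]
ee_rot: [-179.9, -0.1, 177.3]
force: [0.8, 0.4, -0.1]
gripper_width: 64.1
```

```bash
python3 - <<'E'
from h import *
need(rk(61,-4),235,176.4)
E
```

```text
t 0.62 tcp [229.3 526.6 243.6] rpy [-179.9   -0.1  177.3] rack [-386.6  683. ] F [ 0.8  0.4 -0.1] w 64.1
dx dy dz [-21.8 -34.7   0.4] yaw 0.11
```

Emit:
drive_tool(moves=[{"claw": 1,"dx": -0.62,"dy": -1,"dz": 0,"yaw": 0.1},{"claw": 1,"dx": -0.62,"dy": -1,"dz": 0,"yaw": 0},{"claw": 1,"dx": -0.62,"dy": -1,"dz": 0,"yaw": 0},{"claw": 1,"dx": -0.62,"dy": -1,"dz": 0,"yaw": 0},{"claw": 1,"dx": -0.62,"dy": -1,"dz": 0,"yaw": 0}])

```text
time_s: 1.25
ee_pos: [288.2, 414.8, 243.1]
ee_rot: [-179.7, -0.0, 176.3]
force: [0.4, 0.1, 0.2]
gripper_width: 13.9
```

Emit:
drive_tool(moves=[{"claw": 1,"dx": -0.62,"dy": -1,"dz": 0,"yaw": 0},{"claw": 1,"dx": -0.62,"dy": -1,"dz": 0,"yaw": 0},{"claw": 1,"dx": -0.62,"dy": -1,"dz": 0,"yaw": 0},{"claw": 1,"dx": -0.62,"dy": -1,"dz": 0,"yaw": 0},{"claw": 1,"dx": -0.62,"dy": -1,"dz": 0,"yaw": 0}])

```text
time_s: 1.88
ee_pos: [345.4, 298.7, 243.5]
ee_rot: [-179.5, -0.0, 175.8]
force: [1.1, 0.4, 1.0]
gripper_width: 0.8
```

Emit:
drive_tool(moves=[{"claw": 1,"dx": -0.62,"dy": -1,"dz": 0,"yaw": 0},{"claw": 1,"dx": -0.62,"dy": -1,"dz": 0,"yaw": 0},{"claw": 1,"dx": -0.62,"dy": -1,"dz": 0,"yaw": 0},{"claw": 1,"dx": -0.62,"dy": -1,"dz": 0,"yaw": 0},{"claw": 1,"dx": -0.62,"dy": -1,"dz": 0,"yaw": 0}])

```text
time_s: 2.5
ee_pos: [399.2, 182.6, 244.1]
ee_rot: [-179.4, -0.0, 175.3]
force: [0.2, 0.3, 0.3]
gripper_width: 0.6
```

Emit:
drive_tool(moves=[{"claw": 1,"dx": -0.62,"dy": -1,"dz": 0,"yaw": 0},{"claw": 1,"dx": -0.62,"dy": -1,"dz": 0,"yaw": 0},{"claw": 1,"dx": -0.62,"dy": -1,"dz": 0,"yaw": 0},{"claw": 1,"dx": -0.62,"dy": -1,"dz": 0,"yaw": 0},{"claw": 1,"dx": -0.62,"dy": -1,"dz": 0,"yaw": 0}])

```text
time_s: 3.12
ee_pos: [450.0, 66.9, 244.8]
ee_rot: [-179.3, -0.1, 174.8]
force: [-0.0, 0.6, -0.4]
gripper_width: 0.7
```

```bash
python3 - <<'E'
from h import *
need(rk(61,-4),235,176.4)
E
```

```text
t 3.12 tcp [450.   66.9 244.8] rpy [-179.3   -0.1  174.8] rack [-137.6  238.1] F [-0.   0.6 -0.4] w 0.7
dx dy dz [-10.3 -11.8   0.5] yaw -0.18
```

Emit:
drive_tool(moves=[{"claw": 1,"dx": -0.9,"dy": -1,"dz": 0,"yaw": -0.15},{"claw": 1,"dx": -0.9,"dy": -1,"dz": 0,"yaw": -0.05},{"claw": 1,"dx": -0.9,"dy": -1,"dz": 0,"yaw": 0},{"claw": 1,"dx": -0.9,"dy": -1,"dz": 0,"yaw": 0},{"claw": 1,"dx": -0.9,"dy": -1,"dz": 0,"yaw": 0}])

```text
time_s: 3.75
ee_pos: [529.0, -49.5, 245.9]
ee_rot: [-179.2, -0.2, 176.1]
force: [0.2, 0.2, -0.4]
gripper_width: 0.4
```

Emit:
drive_tool(moves=[{"claw": 1,"dx": -0.9,"dy": -1,"dz": 0,"yaw": 0},{"claw": 1,"dx": -0.9,"dy": -1,"dz": 0,"yaw": 0},{"claw": 1,"dx": -0.9,"dy": -1,"dz": 0,"yaw": 0},{"claw": 1,"dx": -0.9,"dy": -1,"dz": 0,"yaw": 0},{"claw": 1,"dx": -0.6,"dy": -0.6,"dz": 0,"yaw": 0}])

```text
time_s: 4.38
ee_pos: [602.1, -157.5, 246.5]
ee_rot: [-179.2, -0.4, 175.6]
force: [-0.4, -0.2, -0.6]
gripper_width: 0.8
```

```bash
python3 - <<'E'
from h import *
import cv2
need(rk(61,-4),162,176.4)
for n in ["scene","side","wrist"]: cv2.imwrite(f"pics/{n}1.png",grab_frame(n)["color"])
E
```

```text
t 4.38 tcp [ 602.1 -157.5  246.5] rpy [-179.2   -0.4  175.6] rack [28.4 23.7] F [-0.4 -0.2 -0.6] w 0.8
dx dy dz [-1.6 -1.4  4.2] yaw -0.1
```

Emit:
drive_tool(moves=[{"claw": 1,"dx": -0.8,"dy": -0.7,"dz": 0,"yaw": -0.1},{"claw": 1,"dx": -0.7,"dy": -0.6,"dz": 0,"yaw": 0},{"claw": 1,"dx": 0,"dy": 0,"dz": 0,"yaw": 0}])

```text
time_s: 4.9
ee_pos: [628.4, -182.0, 247.2]
ee_rot: [-179.4, -0.5, 176.6]
force: [0.4, -0.9, -1.0]
gripper_width: 0.1
```

```bash
python3 - <<'E'
from h import *
import cv2
need(rk(61,-4),162,176.4)
for n in ["scene","side"]: cv2.imwrite(f"pics/{n}2.png",grab_frame(n)["color"])
a=cv2.imread("pics/scene2.png")[120:280,110:300];b=cv2.imread("pics/side2.png")[190:400,140:310]
cv2.imwrite("pics/c2.png",np.hstack([cv2.resize(a,(475,400)),cv2.resize(b,(324,400))]))
E
```

```text
t 4.9 tcp [ 628.4 -182.   247.2] rpy [-179.4   -0.5  176.6] rack [56.1  0.9] F [ 0.4 -0.9 -1. ] w 0.1
dx dy dz [-0.2 -0.2  4.3] yaw 0.02
```

View pics/c2.png

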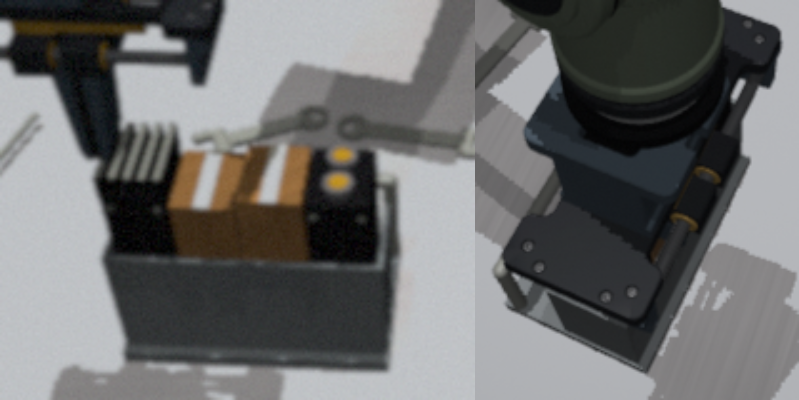

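```bash
python3 - <<'E'
from h import *
S=grab_frame("scene");D=grab_frame("side")
s=telemetry.state()
print(proj(S,s["ee_pos"]),proj(D,s["ee_pos"]),proj(S,[*rk(30,0),187]),proj(S,[*rk(-30,0),187]))
E
```

```text
[151.  175.7] [238.  309.7] [160.9 192.2] [168.1 169.2]
```

```bash
python3 - <<'E'
import cv2
a=cv2.imread("pics/scene2.png")[120:210,110:200]
a=cv2.convertScaleAbs(a,alpha=2,beta=20)
cv2.imwrite("pics/c3.png",cv2.resize(a,None,fx=6,fy=6,interpolation=2))
E
```

```text
(no output)
```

View pics/c3.png

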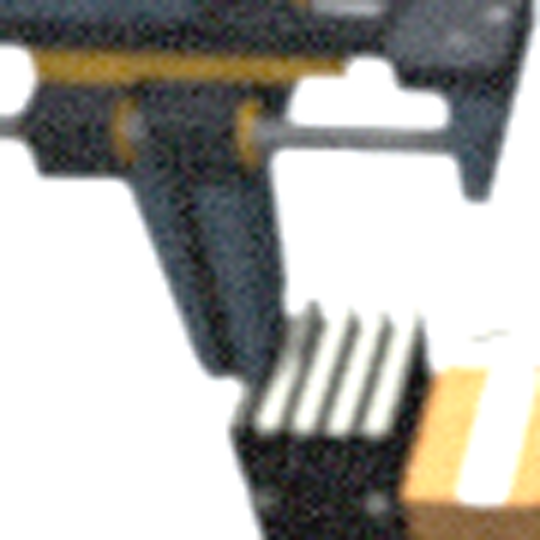

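```bash
python3 - <<'E'
from h import *
S=grab_frame("scene")
for z in (290,310,326,340): print(z,proj(S,[628,-97,z]),proj(S,[590,-97,z]))
need(rk(64,-3),166,176.4)
E
```

```text
290 [201.3 153.9] [203.6 138.6]
310 [199.6 143.4] [202.  128.2]
326 [198.2 134.7] [200.7 119.5]
340 [196.9 126.8] [199.5 111.7]
t 5.15 tcp [ 628.1 -181.6  247.7] rpy [-179.4   -0.5  176.6] rack [55.8  1.3] F [ 0.3 -0.7 -0.2] w 0.5
dx dy dz [-0.4 -0.2  4.1] yaw 0.03
```

```bash
python3 - <<'E'
import cv2
a=cv2.imread("pics/scene2.png")[0:200,60:260]
a=cv2.convertScaleAbs(a,alpha=2,beta=20)
cv2.imwrite("pics/c4.png",cv2.resize(a,None,fx=3,fy=3,interpolation=2))
E
```

```text
(no output)
```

View pics/c4.png

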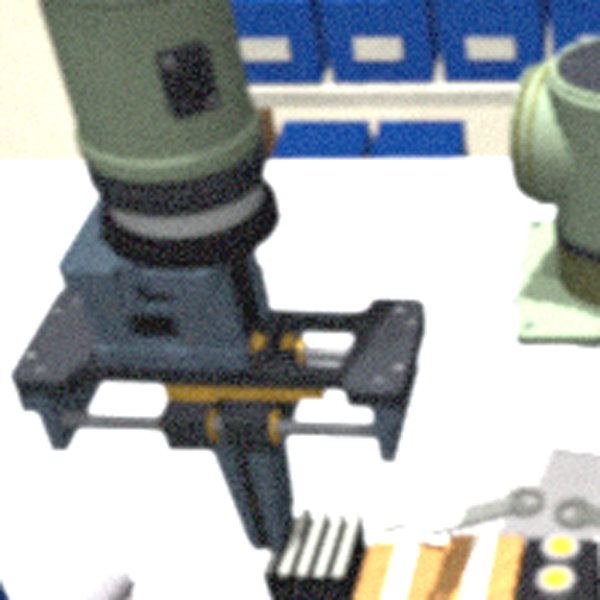

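Emit:
drive_tool(moves=[{"claw": 1,"dx": -0.4,"dy": -0.2,"dz": 0.5,"yaw": 0},{"claw": 1,"dx": 0,"dy": 0,"dz": 1,"yaw": 0},{"claw": 1,"dx": 0,"dy": 0,"dz": 1,"yaw": 0},{"claw": 1,"dx": 0,"dy": 0,"dz": 1,"yaw": 0},{"claw": 1,"dx": 0,"dy": 0,"dz": 0.3,"yaw": 0}])

```text
time_s: 5.78
ee_pos: [636.1, -186.6, 167.9]
ee_rot: [-179.4, -0.5, 176.7]
force: [1.4, 0.2, 0.0]
gripper_width: 0.3
```

```bash
python3 - <<'E'
from h import *
import cv2
need(rk(64,-3),166,176.4)
cv2.imwrite("pics/scene4.png",grab_frame("scene")["color"])
a=cv2.imread("pics/scene4.png")[100:280,110:300]
a=cv2.convertScaleAbs(a,alpha=2,beta=20)
cv2.imwrite("pics/c5.png",cv2.resize(a,None,fx=3,fy=3,interpolation=2))
E
```

```text
t 5.78 tcp [ 636.1 -186.6  167.9] rpy [-179.4   -0.5  176.7] rack [64.1 -3.2] F [1.4 0.2 0. ] w 0.3
dx dy dz [0.  0.  0.1] yaw 0.03
```

View pics/c5.png

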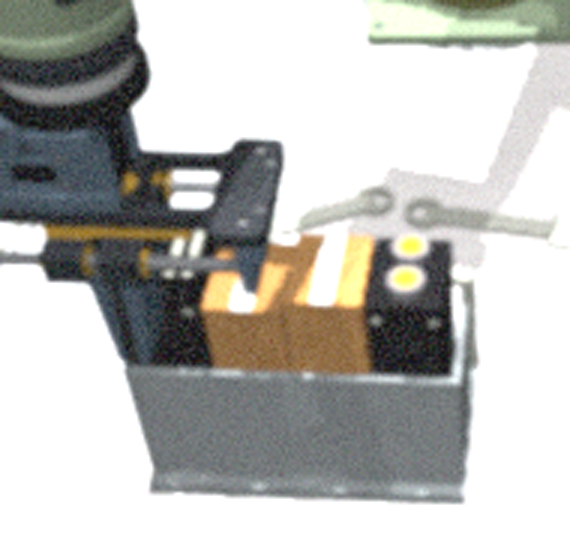

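Emit:
drive_tool(moves=[{"claw": 1,"dx": 0.4,"dy": 0,"dz": 0,"yaw": 0},{"claw": 1,"dx": 0.4,"dy": 0,"dz": 0,"yaw": 0},{"claw": 1,"dx": 0.4,"dy": 0,"dz": 0,"yaw": 0},{"claw": 1,"dx": 0.4,"dy": 0,"dz": 0,"yaw": 0},{"claw": 1,"dx": 0.4,"dy": 0,"dz": 0,"yaw": 0}])

```text
time_s: 6.45
ee_pos: [596.4, -184.8, 171.7]
ee_rot: [-179.3, 0.0, 176.7]
force: [0.8, 1.1, 1.6]
gripper_width: 0.3
```

```bash
python3 - <<'E'
from h import *
import cv2
need(rk(-10,-3),166,176.4)
a=grab_frame("scene")["color"][100:280,110:300]
a=cv2.convertScaleAbs(a,alpha=2,beta=20)
cv2.imwrite("pics/c6.png",cv2.resize(a,None,fx=3,fy=3,interpolation=2))
E
```

```text
t 6.45 tcp [ 596.4 -184.8  171.7] rpy [-179.3    0.   176.7] rack [24.4 -3.8] F [0.8 1.1 1.6] w 0.3
dx dy dz [1.7 0.1 0.3] yaw 0.03
```

View pics/c6.png

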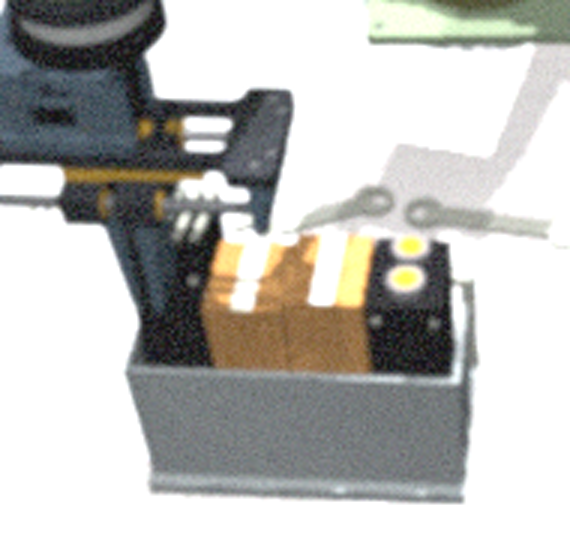

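Emit:
drive_tool(moves=[{"claw": 1,"dx": 0.35,"dy": 0,"dz": 0.05,"yaw": 0},{"claw": 1,"dx": 0.35,"dy": 0,"dz": 0,"yaw": 0},{"claw": 1,"dx": 0.3,"dy": 0,"dz": 0,"yaw": 0},{"claw": 1,"dx": 0.3,"dy": 0,"dz": 0,"yaw": 0}])

```text
time_s: 7.0
ee_pos: [566.7, -183.0, 170.2]
ee_rot: [-179.3, -0.2, 176.7]
force: [1.3, 0.1, 0.6]
gripper_width: 0.2
```

```bash
python3 - <<'E'
from h import *
import cv2
need(rk(-10,-3),166,176.4)
a=grab_frame("scene")["color"][100:280,110:300]
a=cv2.convertScaleAbs(a,alpha=2,beta=20)
cv2.imwrite("pics/c7.png",cv2.resize(a,None,fx=3,fy=3,interpolation=2))
E
```

```text
t 7.0 tcp [ 566.7 -183.   170.2] rpy [-179.3   -0.2  176.7] rack [-5.4 -3.9] F [1.3 0.1 0.6] w 0.2
dx dy dz [0.2 0.1 0.2] yaw 0.03
```

View pics/c7.png

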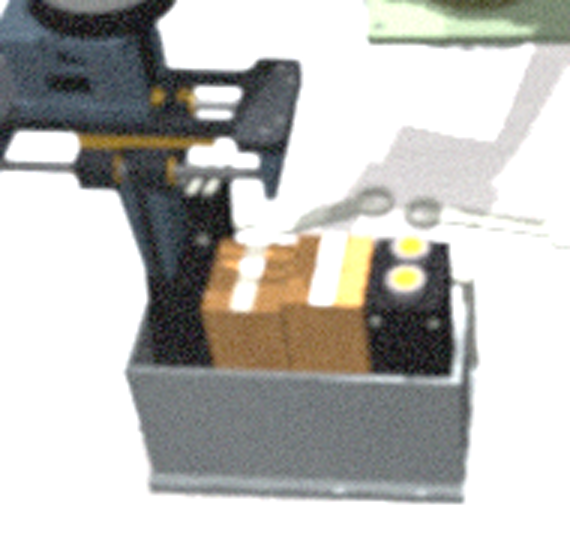

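Emit:
drive_tool(moves=[{"claw": 1,"dx": 0.25,"dy": 0,"dz": 0,"yaw": 0},{"claw": 1,"dx": 0.25,"dy": 0,"dz": 0,"yaw": 0},{"claw": 1,"dx": 0.25,"dy": 0,"dz": 0,"yaw": 0}])

```text
time_s: 7.42
ee_pos: [549.6, -181.9, 169.8]
ee_rot: [-179.3, -0.3, 176.7]
force: [0.7, -0.4, 0.0]
gripper_width: 0.5
```

```bash
python3 - <<'E'
from h import *
import cv2
need(rk(-10,-3),166,176.4)
a=grab_frame("scene")["color"][100:280,110:300]
a=cv2.convertScaleAbs(a,alpha=2,beta=20)
cv2.imwrite("pics/c8.png",cv2.resize(a,None,fx=3,fy=3,interpolation=2))
E
```

```text
t 7.42 tcp [ 549.6 -181.9  169.8] rpy [-179.3   -0.3  176.7] rack [-22.5  -3.9] F [ 0.7 -0.4  0. ] w 0.5
dx dy dz [-0.6  0.   0.2] yaw 0.03
```

View pics/c8.png

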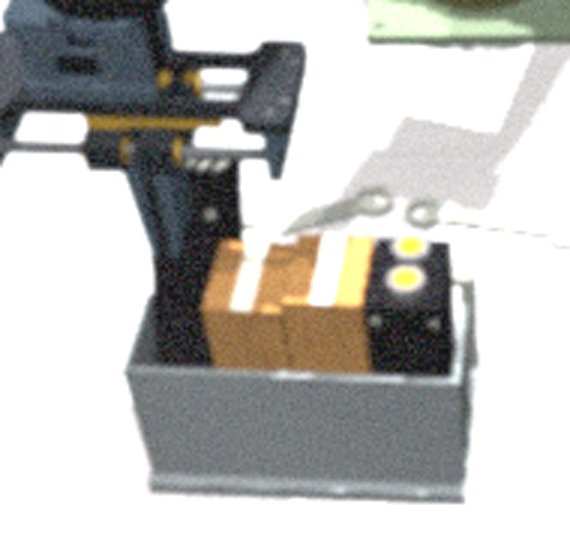

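Emit:
drive_tool(moves=[{"claw": 1,"dx": 0.25,"dy": 0,"dz": 0,"yaw": 0},{"claw": 1,"dx": 0,"dy": 0,"dz": 0,"yaw": 0},{"claw": 1,"dx": -0.5,"dy": 0,"dz": 0,"yaw": 0},{"claw": 1,"dx": -0.7,"dy": 0,"dz": -0.5,"yaw": 0},{"claw": 1,"dx": -0.7,"dy": 0,"dz": -1,"yaw": 0}])

```text
time_s: 8.1
ee_pos: [582.7, -183.2, 198.9]
ee_rot: [-179.3, -0.5, 176.6]
force: [-0.4, 0.2, 0.4]
gripper_width: 0.5
```

Emit:
drive_tool(moves=[{"claw": 1,"dx": 0,"dy": 0,"dz": -1,"yaw": 0},{"claw": 1,"dx": 0,"dy": 0,"dz": -1,"yaw": 0},{"claw": 1,"dx": 0,"dy": 0,"dz": -1,"yaw": 0},{"claw": 0,"dx": 0,"dy": 0,"dz": -0.5,"yaw": 0}])

```text
time_s: 8.6
ee_pos: [587.9, -182.6, 270.8]
ee_rot: [-179.3, -0.4, 176.7]
force: [1.5, -0.5, -0.5]
gripper_width: 7.4
```

```bash
python3 - <<'E'
from h import *
import cv2
need(rk(-75,0),122,176.4)
for n in ["scene","side","wrist"]: cv2.imwrite(f"pics/{n}9.png",grab_frame(n)["color"])
a=cv2.imread("pics/scene9.png")[100:280,110:300];b=cv2.imread("pics/side9.png")[190:400,110:310]
c=np.hstack([cv2.resize(a,(400,380)),cv2.resize(b,(362,380))])
cv2.imwrite("pics/c9.png",cv2.convertScaleAbs(c,alpha=1.7,beta=20))
E
```

```text
t 8.6 tcp [ 587.9 -182.6  270.8] rpy [-179.3   -0.4  176.7] rack [15.8 -2.2] F [ 1.5 -0.5 -0.5] w 7.4
dx dy dz [4.5 0.1 7.4] yaw 0.04
```

View pics/c9.png

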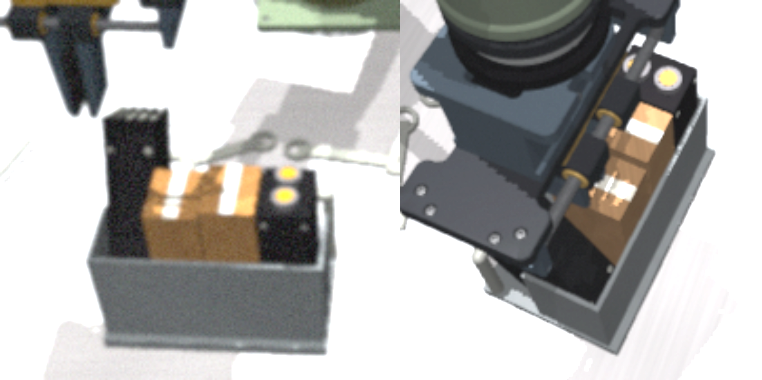

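View pics/wrist9.png

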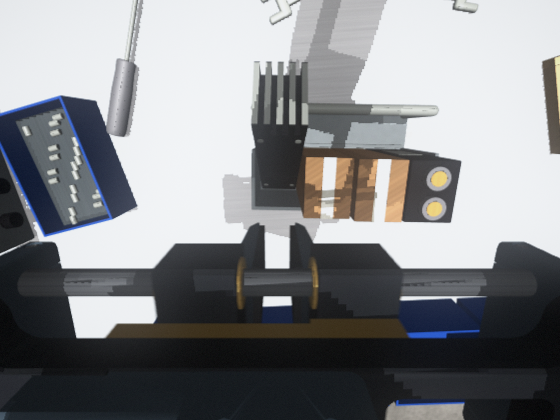

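```bash
python3 - <<'E'
from h import *
S=grab_frame("scene");W=grab_frame("wrist")
for a,b in [((160.5,157),(252,122)),((189.3,157.3),(308,122))]:
    p=tri((S,a),(W,b)); d=p[:2]-C; print(p,"rack",d@ex,d@ey)
for b in [(254,62),(306,62)]:
    p=plane(W,b,159); d=p[:2]-C; print(p,"rack",d@ex,d@ey)
E
```

```text
[ 507.3 -198.5  186.5] rack -63.7102933103437 -23.189788644507555
[ 508.7 -148.9  184.4] rack -65.35922921477963 26.403049432692434
[ 456.9 -197.3  159. ] rack -114.08449103915086 -25.08143562016165
[ 459.6 -152.1  159. ] rack -114.223928392397 20.216927485972633
```

Emit:
drive_tool(moves=[{"claw": -1,"dx": 0.9,"dy": 0.1,"dz": 0,"yaw": 0},{"claw": -1,"dx": 0.9,"dy": 0,"dz": 0,"yaw": 0},{"claw": -1,"dx": 0.9,"dy": 0,"dz": 0,"yaw": 0},{"claw": -1,"dx": 0.9,"dy": 0,"dz": 0,"yaw": 0},{"claw": -1,"dx": 0.6,"dy": 0,"dz": 0,"yaw": 0}])

```text
time_s: 9.48
ee_pos: [499.0, -174.6, 264.2]
ee_rot: [-179.5, -1.1, 176.7]
force: [0.2, 0.1, -0.9]
gripper_width: 77.7
```

```bash
python3 - <<'E'
from h import *
need(rk(-76,0),122,176.4)
E
```

```text
t 9.47 tcp [ 499.  -174.6  264.2] rpy [-179.5   -1.1  176.7] rack [-73.5   0.2] F [ 0.2  0.1 -0.9] w 77.7
dx dy dz [ 0.1 -0.   7.1] yaw 0.04
```

Emit:
drive_tool(moves=[{"claw": -1,"dx": 0.1,"dy": 0,"dz": 0.8,"yaw": 0},{"claw": -1,"dx": 0,"dy": 0,"dz": 1,"yaw": 0},{"claw": -1,"dx": 0,"dy": 0,"dz": 1,"yaw": 0},{"claw": -1,"dx": 0,"dy": 0,"dz": 1,"yaw": 0},{"claw": -1,"dx": 0,"dy": 0,"dz": 0.6,"yaw": 0}])

```text
time_s: 10.1
ee_pos: [494.2, -175.2, 173.1]
ee_rot: [-179.5, -1.1, 176.7]
force: [-0.1, 0.1, 0.4]
gripper_width: 91.3
```

```bash
python3 - <<'E'
from h import *
import cv2
need(rk(-76,0),122,176.4)
cv2.imwrite("pics/w10.png",grab_frame("wrist")["color"])
E
```

```text
t 10.1 tcp [ 494.2 -175.2  173.1] rpy [-179.5   -1.1  176.7] rack [-78.2  -0.7] F [-0.1  0.1  0.4] w 91.3
dx dy dz [-0.1  0.   2.6] yaw 0.03
```

View pics/w10.png

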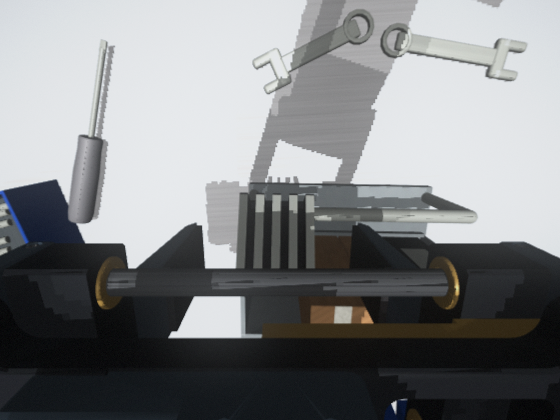

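Emit:
drive_tool(moves=[{"claw": -1,"dx": -0.1,"dy": 0,"dz": 0.8,"yaw": 0},{"claw": -1,"dx": 0,"dy": 0,"dz": 0.9,"yaw": 0},{"claw": -1,"dx": 0,"dy": 0,"dz": 0.5,"yaw": 0},{"claw": -1,"dx": 0,"dy": 0,"dz": 0,"yaw": 0}])

```text
time_s: 10.65
ee_pos: [495.9, -175.8, 127.6]
ee_rot: [-179.5, -1.0, 176.7]
force: [-0.1, -0.9, 0.4]
gripper_width: 91.1
```

```bash
python3 - <<'E'
from h import *
import cv2
need(rk(-76,0),122,176.4)
a=grab_frame("scene")["color"][60:280,90:300]
cv2.imwrite("pics/c10.png",cv2.resize(cv2.convertScaleAbs(a,alpha=2,beta=20),None,fx=2.5,fy=2.5))
E
```

```text
t 10.65 tcp [ 495.9 -175.8  127.6] rpy [-179.5   -1.   176.7] rack [-76.5  -1.2] F [-0.1 -0.9  0.4] w 91.1
dx dy dz [-0.   0.1  0.3] yaw 0.03
```

View pics/c10.png

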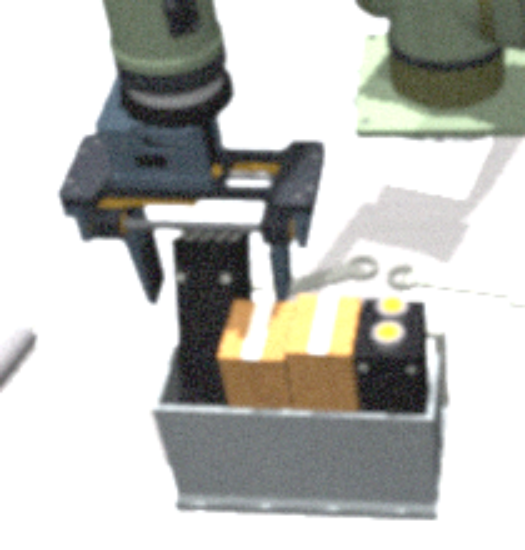

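Emit:
drive_tool(moves=[{"claw": 1,"dx": 0,"dy": 0.05,"dz": 0.2,"yaw": 0},{"claw": 1,"dx": 0,"dy": 0,"dz": 0,"yaw": 0},{"claw": 1,"dx": 0,"dy": 0,"dz": 0,"yaw": 0},{"claw": 1,"dx": 0,"dy": 0,"dz": 0,"yaw": 0},{"claw": 1,"dx": 0,"dy": 0,"dz": 0,"yaw": 0}], grip_force=25)

```text
time_s: 11.32
ee_pos: [497.5, -175.4, 125.9]
ee_rot: [-179.4, -0.8, 176.7]
force: [0.3, 0.3, -1.0]
gripper_width: 46.3
```

Emit:
drive_tool(moves=[{"claw": 1,"dx": 0,"dy": 0,"dz": 0,"yaw": 0},{"claw": 1,"dx": 0,"dy": 0,"dz": 0,"yaw": 0}])

```text
time_s: 11.58
ee_pos: [497.6, -175.4, 125.9]
ee_rot: [-179.4, -0.8, 176.7]
force: [-0.1, -0.4, 0.5]
gripper_width: 46.5
```

```bash
python3 - <<'E'
from h import *
st()
E
```

```text
t 11.57 tcp [ 497.6 -175.4  125.9] rpy [-179.4   -0.8  176.7] rack [-74.8  -0.7] F [-0.1 -0.4  0.5] w 46.5
```

Emit:
drive_tool(moves=[{"claw": 1,"dx": 0,"dy": 0,"dz": -0.5,"yaw": 0},{"claw": 1,"dx": 0,"dy": 0,"dz": -0.7,"yaw": 0},{"claw": 1,"dx": 0,"dy": 0,"dz": -0.8,"yaw": 0},{"claw": 1,"dx": 0,"dy": 0,"dz": -0.7,"yaw": 0}])

```text
time_s: 12.08
ee_pos: [494.4, -174.1, 178.9]
ee_rot: [-179.6, -1.5, 176.7]
force: [1.0, 0.1, -7.9]
gripper_width: 46.3
```

```bash
python3 - <<'E'
from h import *
import cv2
st()
for n in ["scene","side","wrist"]: cv2.imwrite(f"pics/{n}11.png",grab_frame(n)["color"])
a=cv2.imread("pics/scene11.png")[60:280,90:300];b=cv2.imread("pics/side11.png")[170:400,110:310]
c=np.hstack([cv2.resize(a,(400,420)),cv2.resize(b,(365,420))])
cv2.imwrite("pics/c11.png",cv2.convertScaleAbs(c,alpha=1.7,beta=20))
E
```

```text
t 12.07 tcp [ 494.4 -174.1  178.9] rpy [-179.6   -1.5  176.7] rack [-78.    0.4] F [ 1.   0.1 -7.9] w 46.3
```

View pics/c11.png

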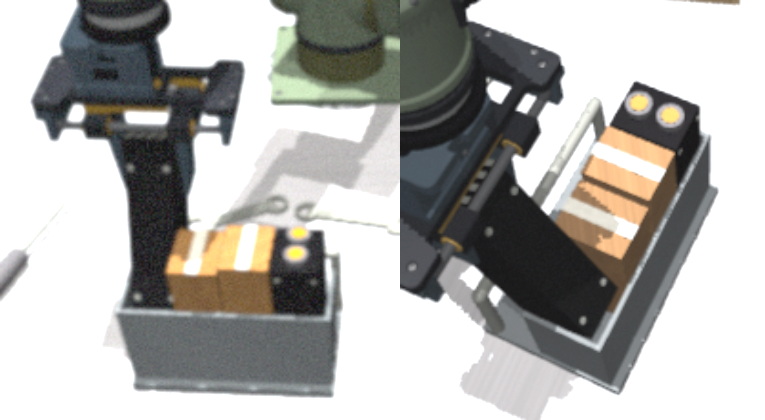

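Emit:
drive_tool(moves=[{"claw": 1,"dx": -0.5,"dy": 0,"dz": -0.2,"yaw": 0},{"claw": 1,"dx": -0.5,"dy": 0,"dz": -0.2,"yaw": 0},{"claw": 1,"dx": -0.5,"dy": 0,"dz": -0.2,"yaw": 0},{"claw": 1,"dx": -0.5,"dy": 0,"dz": -0.2,"yaw": 0}])

```text
time_s: 12.72
ee_pos: [528.4, -177.0, 191.4]
ee_rot: [-179.5, -2.7, 176.7]
force: [-5.4, -1.7, -4.7]
gripper_width: 46.0
```

```bash
cat > look.py <<'E'
from h import *
import cv2,sys
k=sys.argv[1]
st()
a=grab_frame("scene")["color"][60:280,90:300];b=grab_frame("side")["color"][150:400,90:310]
c=np.hstack([cv2.resize(a,(400,420)),cv2.resize(b,(370,420))])
cv2.imwrite(f"pics/c{k}.png",cv2.convertScaleAbs(c,alpha=1.7,beta=20))
E
python3 look.py 12
```

```text
t 12.72 tcp [ 528.4 -177.   191.4] rpy [-179.5   -2.7  176.7] rack [-43.9  -0.4] F [-5.4 -1.7 -4.7] w 46.0
```

View pics/c12.png

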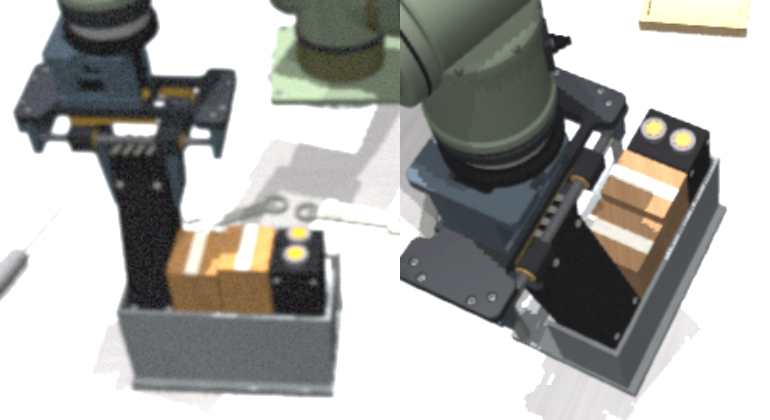

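Emit:
drive_tool(moves=[{"claw": 1,"dx": -0.5,"dy": 0,"dz": -0.15,"yaw": 0},{"claw": 1,"dx": -0.5,"dy": 0,"dz": -0.15,"yaw": 0},{"claw": 1,"dx": -0.5,"dy": 0,"dz": -0.1,"yaw": 0},{"claw": 1,"dx": -0.4,"dy": 0,"dz": -0.1,"yaw": 0}])

```text
time_s: 13.32
ee_pos: [562.1, -179.3, 197.5]
ee_rot: [-179.5, -3.6, 176.7]
force: [-4.6, -2.0, -4.8]
gripper_width: 46.2
```

```bash
python3 look.py 13
```

```text
t 13.32 tcp [ 562.1 -179.3  197.5] rpy [-179.5   -3.6  176.7] rack [-10.2  -0.5] F [-4.6 -2.  -4.8] w 46.2
```

View pics/c13.png

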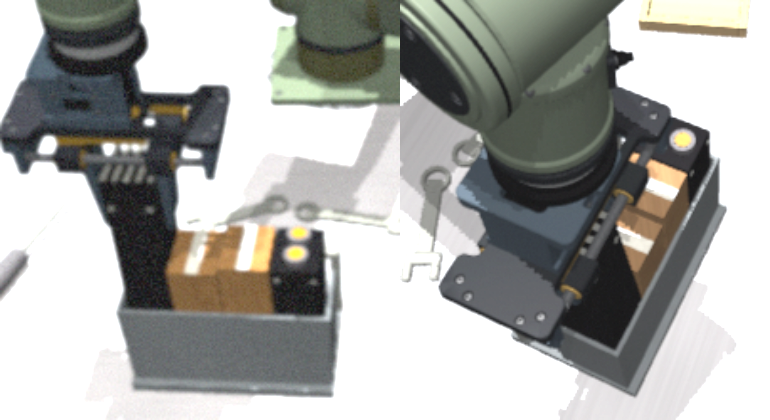

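Emit:
drive_tool(moves=[{"claw": 1,"dx": -0.4,"dy": 0,"dz": 0,"yaw": 0},{"claw": 1,"dx": -0.2,"dy": 0,"dz": 0,"yaw": 0}])

```text
time_s: 13.68
ee_pos: [572.7, -179.9, 196.3]
ee_rot: [-179.5, -3.8, 176.7]
force: [-5.9, -1.4, -3.8]
gripper_width: 45.8
```

```bash
python3 look.py 14
```

```text
t 13.68 tcp [ 572.7 -179.9  196.3] rpy [-179.5   -3.8  176.7] rack [ 0.4 -0.5] F [-5.9 -1.4 -3.8] w 45.8
```

View pics/c14.png

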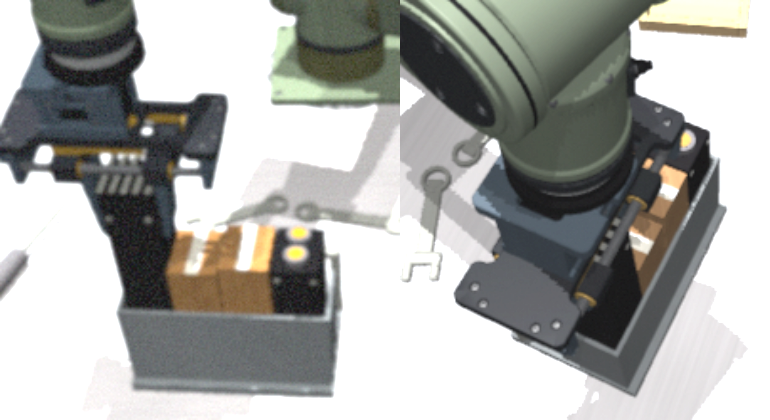

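```bash
cat > zoom.py <<'E'
from h import *
import cv2,sys
n,x0,y0,x1,y1,s,out=sys.argv[1],*map(int,sys.argv[2:7]),sys.argv[7]
im=grab_frame(n)["color"][y0:y1,x0:x1]
im=cv2.convertScaleAbs(im,alpha=3,beta=15)
im=cv2.resize(im,None,fx=s,fy=s,interpolation=2)
for k in range(0,x1-x0,10): cv2.putText(im,str(x0+k),(k*s,8),0,.3,(0,0,255),1); cv2.line(im,(k*s,10),(k*s,14),(0,0,255),1)
for k in range(0,y1-y0,10): cv2.putText(im,str(y0+k),(0,k*s+4),0,.3,(0,0,255),1)
cv2.imwrite(out,im)
E
python3 zoom.py scene 120 130 200 230 6 pics/z14a.png; python3 zoom.py side 180 270 250 380 6 pics/z14b.png
python3 - <<'E'
import cv2,numpy as np
a=cv2.imread("pics/z14a.png");b=cv2.imread("pics/z14b.png")
h=600;a=a[:h];b=b[:h];cv2.imwrite("pics/z14.png",np.hstack([a,b])[:, :800])
print(a.shape,b.shape)
E
```

```text
(600, 480, 3) (600, 420, 3)
```

View pics/z14.png

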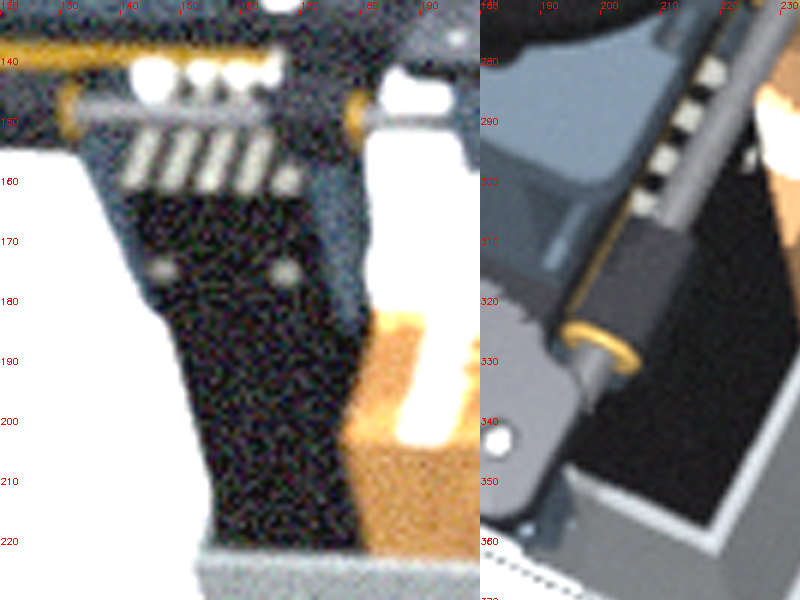

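```bash
python3 - <<'E'
from h import *
S=grab_frame("scene");D=grab_frame("side")
def r(p): d=p[:2]-C; return np.array([d@ex,d@ey,p[2]])
print("now dot",r(tri((S,(167.3,175)),(D,(225,296.3)))))
# initial dot: scene z1 (140,243)/5 ; side z2 (237,342)/3
print("init dot",r(tri((S,(173,203.6)),(D,(150+238/3,205+342/3)))))
# plate plane ray for init dot: x=+30
E
```

```text
now dot [ 28.3  17.9 225.7]
init dot [ 29.4  15.4 158.7]
```

Emit:
drive_tool(moves=[{"claw": 1,"dx": 0.3,"dy": 0,"dz": -0.4,"yaw": 0},{"claw": 1,"dx": 0.1,"dy": 0,"dz": -0.8,"yaw": 0},{"claw": 1,"dx": 0.1,"dy": 0,"dz": -1,"yaw": 0},{"claw": 1,"dx": 0.1,"dy": 0,"dz": -1,"yaw": 0},{"claw": 1,"dx": 0.1,"dy": 0,"dz": -1,"yaw": 0}], grip_force=30)

```text
time_s: 14.6
ee_pos: [569.1, -178.5, 286.8]
ee_rot: [-179.5, -2.8, 176.7]
force: [0.0, -0.2, -6.4]
gripper_width: 46.1
```

```bash
python3 look.py 15;  python3 -c "
from h import *
need((497.5,255),317,195)"
```

```text
t 14.6 tcp [ 569.1 -178.5  286.8] rpy [-179.5   -2.8  176.7] rack [-3.3  0.7] F [ 0.  -0.2 -6.4] w 46.1
t 14.7 tcp [ 570.3 -178.6  289.1] rpy [-179.5   -2.4  176.7] rack [-2.   0.7] F [ 0.3 -0.2 -7.3] w 46.0
dx dy dz [ 4.9 21.4 -1.4] yaw -2.13
```

View pics/c15.png

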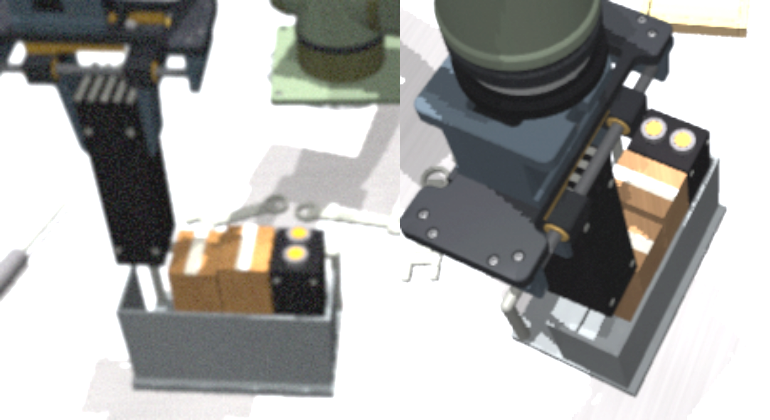

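Emit:
drive_tool(moves=[{"claw": 1,"dx": 0.2,"dy": 0,"dz": -0.8,"yaw": 0},{"claw": 1,"dx": 0.2,"dy": 0,"dz": -0.8,"yaw": 0},{"claw": 1,"dx": 0.25,"dy": 0.5,"dz": 0,"yaw": -0.1},{"claw": 1,"dx": 0.25,"dy": 0.9,"dz": 0,"yaw": -0.1},{"claw": 1,"dx": 0.25,"dy": 0.9,"dz": 0,"yaw": -0.1}])

```text
time_s: 15.32
ee_pos: [549.2, -127.5, 323.0]
ee_rot: [-179.8, -2.5, 179.5]
force: [-0.1, -0.3, -6.9]
gripper_width: 45.9
```

Emit:
drive_tool(moves=[{"claw": 1,"dx": 0.2,"dy": 0.9,"dz": 0,"yaw": -0.1},{"claw": 1,"dx": 0.2,"dy": 0.9,"dz": 0,"yaw": -0.1},{"claw": 1,"dx": 0.2,"dy": 0.9,"dz": 0,"yaw": -0.1},{"claw": 1,"dx": 0.2,"dy": 0.9,"dz": 0,"yaw": -0.1},{"claw": 1,"dx": 0.2,"dy": 0.9,"dz": 0,"yaw": -0.1}])

```text
time_s: 15.95
ee_pos: [524.8, -30.0, 323.0]
ee_rot: [179.9, -2.6, -175.8]
force: [0.1, 0.4, -7.7]
gripper_width: 45.6
```

```bash
python3 -c "
from h import *
need((497.5,255),317,195)"
```

```text
t 15.95 tcp [524.8 -30.  323. ] rpy [ 179.9   -2.6 -175.8] rack [-56.8 146.1] F [ 0.1  0.4 -7.7] w 45.6
dx dy dz [ 0.3 14.3  0.3] yaw -1.26
```

Emit:
drive_tool(moves=[{"claw": 1,"dx": 0,"dy": 0.9,"dz": 0,"yaw": -0.1},{"claw": 1,"dx": 0,"dy": 0.9,"dz": 0,"yaw": -0.1},{"claw": 1,"dx": -0.05,"dy": 0.9,"dz": 0,"yaw": -0.1},{"claw": 1,"dx": -0.05,"dy": 0.9,"dz": 0,"yaw": -0.1},{"claw": 1,"dx": -0.1,"dy": 0.9,"dz": 0,"yaw": -0.1}])

```text
time_s: 16.58
ee_pos: [518.9, 66.3, 323.3]
ee_rot: [179.7, -2.5, -171.2]
force: [-0.2, 0.5, -5.5]
gripper_width: 46.1
```

Emit:
drive_tool(moves=[{"claw": 1,"dx": -0.1,"dy": 0.9,"dz": 0,"yaw": -0.1},{"claw": 1,"dx": -0.1,"dy": 0.9,"dz": 0,"yaw": -0.1},{"claw": 1,"dx": -0.1,"dy": 0.9,"dz": 0,"yaw": -0.1},{"claw": 1,"dx": -0.1,"dy": 0.9,"dz": 0,"yaw": 0}])

```text
time_s: 17.08
ee_pos: [513.9, 143.7, 323.1]
ee_rot: [179.6, -2.5, -168.4]
force: [0.1, 0.3, -7.3]
gripper_width: 45.8
```

```bash
python3 -c "
from h import *
need((497.5,255),317,195)"
```

```text
t 17.07 tcp [513.9 143.7 323.1] rpy [ 179.6   -2.5 -168.4] rack [-78.5 318.8] F [ 0.1  0.3 -7.3] w 45.8
dx dy dz [-0.3  5.6  0.3] yaw -0.4
```

Emit:
drive_tool(moves=[{"claw": 1,"dx": -0.05,"dy": 0.9,"dz": 0.3,"yaw": -0.2},{"claw": 1,"dx": -0.1,"dy": 0.9,"dz": 0.5,"yaw": -0.1},{"claw": 1,"dx": -0.1,"dy": 0.9,"dz": 0.5,"yaw": 0},{"claw": 1,"dx": -0.1,"dy": 0.9,"dz": 0.5,"yaw": 0},{"claw": 1,"dx": 0,"dy": 0.7,"dz": 0.5,"yaw": 0}])

```text
time_s: 17.7
ee_pos: [497.4, 235.2, 274.1]
ee_rot: [179.5, -2.5, -165.6]
force: [-0.2, -0.4, -6.7]
gripper_width: 45.9
```

Emit:
drive_tool(moves=[{"claw": 1,"dx": 0,"dy": 0.4,"dz": 0.4,"yaw": 0},{"claw": 1,"dx": 0,"dy": 0,"dz": 0.2,"yaw": 0},{"claw": 1,"dx": 0,"dy": 0,"dz": 0,"yaw": 0}])

```text
time_s: 18.08
ee_pos: [494.0, 243.6, 260.1]
ee_rot: [179.6, -2.6, -165.6]
force: [-0.8, -0.7, -7.2]
gripper_width: 45.8
```

```bash
python3 - <<'E'
from h import *
import cv2
need((497.5,255),200,195)
a=grab_frame("scene")["color"][40:280,290:480];b=grab_frame("side")["color"][0:210,170:360]
cv2.imwrite("pics/c16.png",cv2.convertScaleAbs(np.hstack([cv2.resize(a,(395,500)),cv2.resize(b,(400,442)) if 0 else cv2.copyMakeBorder(cv2.resize(b,(400,442)),0,58,0,0,0)]),alpha=1.5,beta=15))
E
```

```text
t 18.07 tcp [494.  243.6 260.1] rpy [ 179.6   -2.6 -165.6] rack [-104.7  417.2] F [-0.8 -0.7 -7.2] w 45.8
dx dy dz [-0.3  0.5  3. ] yaw -0.07
```

View pics/c16.png

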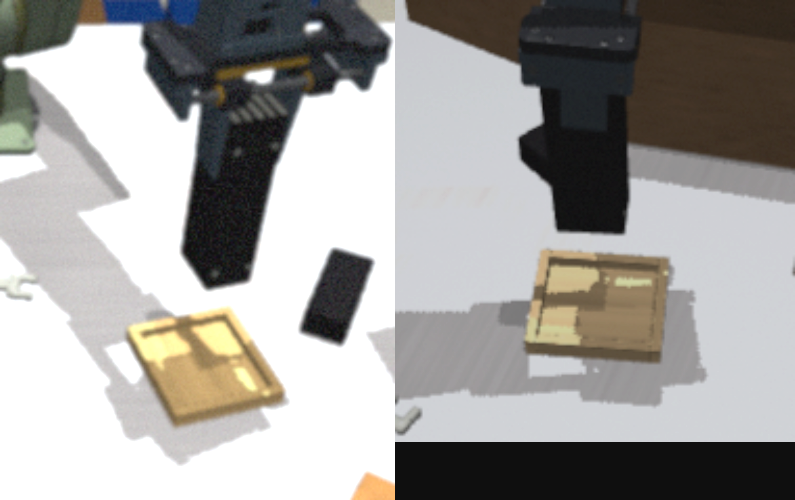

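```bash
python3 zoom.py scene 370 75 440 185 5 pics/z16a.png; python3 zoom.py side 220 35 290 120 6 pics/z16b.png
python3 - <<'E'
import cv2,numpy as np
a=cv2.imread("pics/z16a.png");b=cv2.imread("pics/z16b.png")
b=cv2.copyMakeBorder(b,0,a.shape[0]-b.shape[0],0,0,0);cv2.imwrite("pics/z16.png",np.hstack([a,b]))
E
```

```text
(no output)
```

View pics/z16.png

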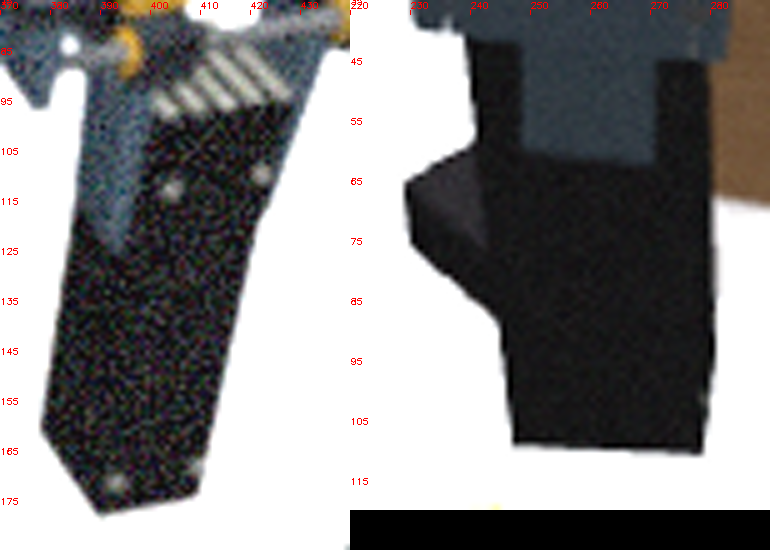

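```bash
python3 - <<'E'
from h import *
S=grab_frame("scene");D=grab_frame("side")
a=tri((S,(378.4,161)),(D,(247.2,109)));b=tri((S,(390.4,178)),(D,(278.7,110.5)))
print(a,b,np.linalg.norm(a-b),"yaw",np.degrees(np.arctan2(b[1]-a[1],b[0]-a[0])),"tilt",np.degrees(np.arctan2(b[2]-a[2],np.hypot(*(b-a)[:2]))))
z=(a[2]+b[2])/2
print(plane(S,(409.2,173.4),z))
m=(a+b)/2; d=(b-a)/np.linalg.norm(b-a); n=np.array([-d[1],d[0],0]); c=m+23*n; print("foot centre",c)
st()
E
```

```text
[472.9 220.9 140.4] [529.4 233.6 144.8] 58.099431912577444 yaw 12.75802844220255 tilt 4.385475102026157
[513.8 273.8 142.6]
foot centre [496.1 249.6 142.6]
t 18.38 tcp [494.3 243.8 260.8] rpy [ 179.6   -2.5 -165.6] rack [-104.4  417.5] F [ 0.4 -0.4 -7.6] w 45.8
```

Emit:
drive_tool(moves=[{"claw": 1,"dx": -0.1,"dy": 0.08,"dz": 0.7,"yaw": -0.05},{"claw": 1,"dx": -0.1,"dy": 0.08,"dz": 1,"yaw": 0},{"claw": 1,"dx": -0.05,"dy": 0.05,"dz": 1,"yaw": 0},{"claw": 1,"dx": -0.05,"dy": 0,"dz": 1,"yaw": 0},{"claw": 1,"dx": -0.05,"dy": 0,"dz": 0.6,"yaw": 0}])

```text
time_s: 19.0
ee_pos: [496.7, 249.4, 170.0]
ee_rot: [179.5, -2.4, -165.1]
force: [0.1, -0.5, -6.6]
gripper_width: 46.2
```

Emit:
drive_tool(moves=[{"claw": 1,"dx": 0,"dy": 0,"dz": 0.2,"yaw": 0},{"claw": 1,"dx": 0,"dy": 0,"dz": 0,"yaw": 0}])

```text
time_s: 19.25
ee_pos: [496.3, 249.3, 164.9]
ee_rot: [179.6, -2.5, -165.1]
force: [-0.6, 0.2, -6.7]
gripper_width: 46.5
```

```bash
python3 -c "
from h import *
st()"
python3 zoom.py scene 340 130 440 260 4 pics/z17a.png; python3 zoom.py side 220 60 310 180 4 pics/z17b.png
python3 - <<'E'
import cv2,numpy as np
a=cv2.imread("pics/z17a.png");b=cv2.imread("pics/z17b.png")
b=cv2.copyMakeBorder(b,0,a.shape[0]-b.shape[0],0,0,0);cv2.imwrite("pics/z17.png",np.hstack([a,b]))
E
```

```text
t 19.25 tcp [496.3 249.3 164.9] rpy [ 179.6   -2.5 -165.1] rack [-102.8  423.1] F [-0.6  0.2 -6.7] w 46.5
```

View pics/z17.png

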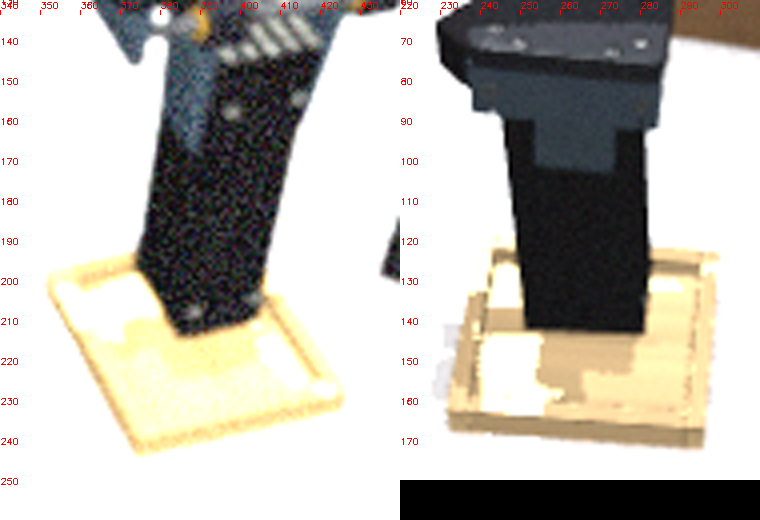

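Emit:
drive_tool(moves=[{"claw": 1,"dx": -0.05,"dy": 0,"dz": 0.5,"yaw": 0},{"claw": 1,"dx": -0.02,"dy": 0,"dz": 0.5,"yaw": 0},{"claw": 1,"dx": 0,"dy": 0,"dz": 0.25,"yaw": 0},{"claw": 1,"dx": 0,"dy": 0,"dz": 0.1,"yaw": 0}])

```text
time_s: 19.85
ee_pos: [497.5, 250.0, 137.7]
ee_rot: [179.5, -2.3, -165.1]
force: [0.2, -0.6, -6.0]
gripper_width: 45.9
```

Emit:
drive_tool(moves=[{"claw": 1,"dx": 0,"dy": 0,"dz": 0.15,"yaw": 0},{"claw": 1,"dx": 0,"dy": 0,"dz": 0.1,"yaw": 0}])

```text
time_s: 20.1
ee_pos: [497.4, 250.1, 132.5]
ee_rot: [179.5, -2.3, -165.1]
force: [0.6, -0.7, -6.8]
gripper_width: 46.1
```

```bash
python3 -c "
from h import *
st()"
python3 zoom.py scene 340 130 440 260 4 pics/z18a.png; python3 zoom.py side 220 60 310 180 4 pics/z18b.png
python3 - <<'E'
import cv2,numpy as np
a=cv2.imread("pics/z18a.png");b=cv2.imread("pics/z18b.png")
b=cv2.copyMakeBorder(b,0,a.shape[0]-b.shape[0],0,0,0);cv2.imwrite("pics/z18.png",np.hstack([a,b]))
E
```

```text
t 20.1 tcp [497.4 250.1 132.5] rpy [ 179.5   -2.3 -165.1] rack [-101.7  423.9] F [ 0.6 -0.7 -6.8] w 46.1
```

View pics/z18.png

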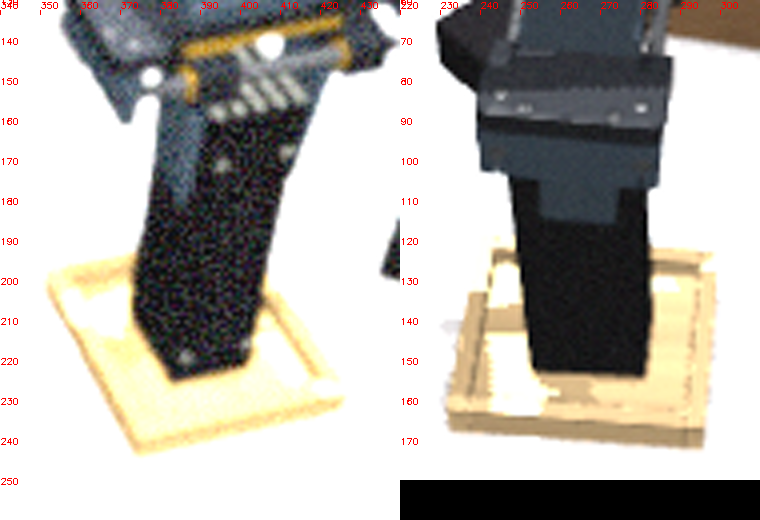

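Still carrying the full weight, with the foot about 5 mm above the floor. Lowering in small steps.

Emit:
drive_tool(moves=[{"claw": 1,"dx": 0,"dy": 0,"dz": 0.12,"yaw": 0},{"claw": 1,"dx": 0,"dy": 0,"dz": 0.1,"yaw": 0}])

```text
time_s: 20.45
ee_pos: [497.4, 250.2, 128.2]
ee_rot: [179.5, -2.3, -165.1]
force: [0.8, 0.5, -6.4]
gripper_width: 45.9
```

Emit:
drive_tool(moves=[{"claw": 1,"dx": 0,"dy": 0,"dz": 0.1,"yaw": 0},{"claw": 1,"dx": 0,"dy": 0,"dz": 0.05,"yaw": 0}])

```text
time_s: 20.7
ee_pos: [497.5, 250.2, 127.4]
ee_rot: [179.5, -2.2, -165.1]
force: [-2.0, -0.6, 2.5]
gripper_width: 45.5
```

Emit:
drive_tool(moves=[{"claw": 1,"dx": 0,"dy": 0,"dz": 0.1,"yaw": 0},{"claw": 1,"dx": 0,"dy": 0,"dz": 0.1,"yaw": 0}], grip_force=12)

```text
time_s: 20.95
ee_pos: [500.7, 251.1, 126.6]
ee_rot: [179.5, -1.7, -165.1]
force: [0.4, -0.9, 5.4]
gripper_width: 45.8
```

```bash
python3 -c "
from h import *
st()"
python3 zoom.py scene 340 130 440 260 4 pics/z19a.png; python3 zoom.py side 220 60 310 180 4 pics/z19b.png
python3 - <<'E'
import cv2,numpy as np
a=cv2.imread("pics/z19a.png");b=cv2.imread("pics/z19b.png")
b=cv2.copyMakeBorder(b,0,a.shape[0]-b.shape[0],0,0,0);cv2.imwrite("pics/z19.png",np.hstack([a,b]))
E
```

```text
t 20.95 tcp [500.7 251.1 126.6] rpy [ 179.5   -1.7 -165.1] rack [-98.5 425.1] F [ 0.4 -0.9  5.4] w 45.8
```

View pics/z19.png

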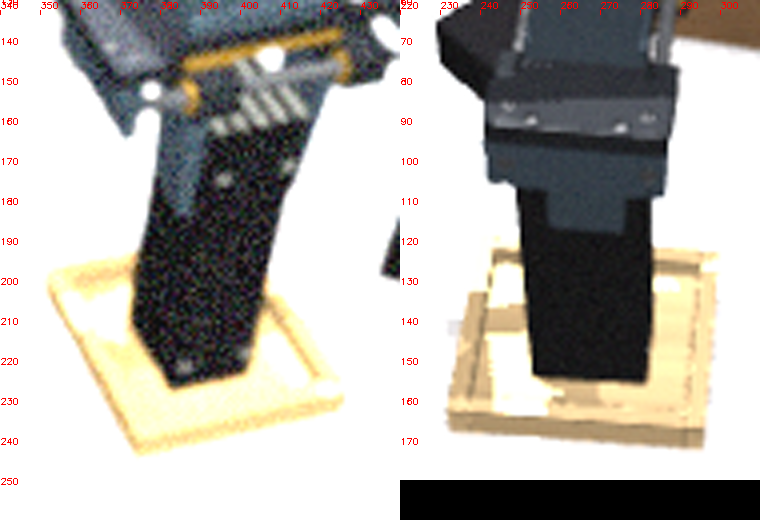

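```bash
python3 - <<'E'
from h import *
S=grab_frame("scene");D=grab_frame("side")
for a,b in [((373,210),(253.3,153.5)),((383,227),(282,155))]: print(plane(S,a,8),plane(D,b,8),tri((S,a),(D,b)))
print(plane(S,(340+247/4,130+372/4),8))
E
```

```text
[480.3 227.2   8. ] [477.3 226.9   8. ] [476.6 228.5   4.9]
[530.8 240.6   8. ] [534.  243.4   8. ] [535.5 239.   13.4]
[520.3 282.5   8. ]
```

```bash
python3 - <<'E'
from h import *
S=grab_frame("scene");D=grab_frame("side")
for z in (8,12,16):
  P=[536.5,242.5,z]; print(z,proj(S,P),proj(D,P))
print(proj(S,[478.5,227,8]),proj(D,[478.5,227,8]))
E
python3 zoom.py scene 365 195 415 235 12 pics/z20a.png; python3 zoom.py side 245 140 295 165 12 pics/z20b.png
```

```text
8 [384.4 229. ] [283.  155.6]
12 [384.7 227.7] [283.  154.4]
16 [385.  226.4] [283.1 153.1]
[372.8 209.4] [253.9 153.6]
```

View pics/z20a.png

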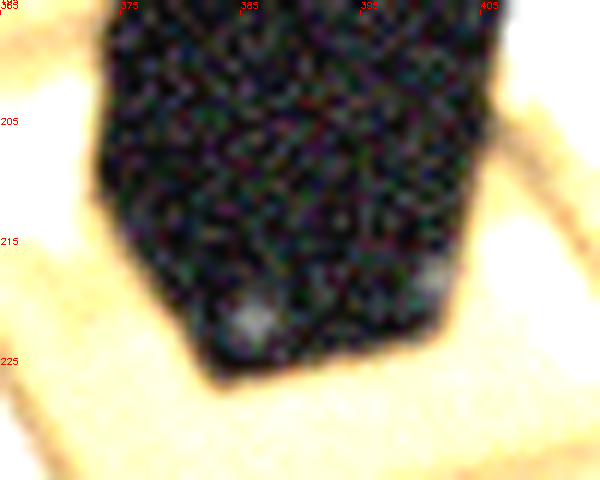

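View pics/z20b.png

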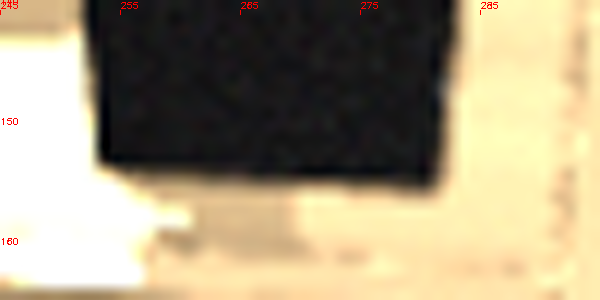

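Emit:
drive_tool(moves=[{"claw": 1,"dx": -0.15,"dy": 0,"dz": 0.1,"yaw": 0},{"claw": 1,"dx": 0,"dy": 0,"dz": 0.1,"yaw": 0}], grip_force=10)

```text
time_s: 21.6
ee_pos: [505.1, 252.3, 125.8]
ee_rot: [179.5, -1.4, -165.1]
force: [-3.1, -2.3, 13.3]
gripper_width: 46.0
```

```bash
python3 -c "
from h import *
st()"
python3 zoom.py scene 365 150 415 235 7 pics/z21a.png; python3 zoom.py side 235 90 295 165 7 pics/z21b.png
python3 - <<'E'
import cv2,numpy as np
a=cv2.imread("pics/z21a.png");b=cv2.imread("pics/z21b.png")
b=cv2.copyMakeBorder(b,0,a.shape[0]-b.shape[0],0,0,0);cv2.imwrite("pics/z21.png",np.hstack([a,b]))
E
```

```text
t 21.6 tcp [505.1 252.3 125.8] rpy [ 179.5   -1.4 -165.1] rack [-94.2 426.6] F [-3.1 -2.3 13.3] w 46.0
```

View pics/z21.png

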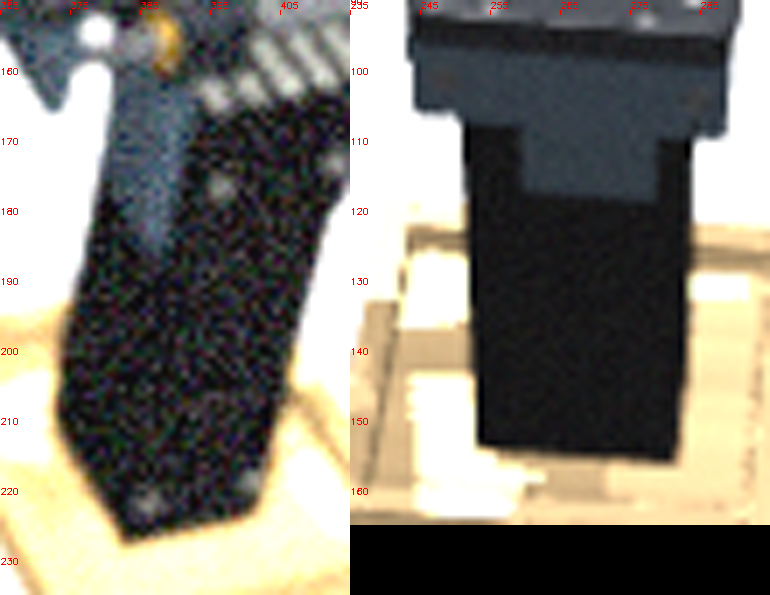

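Emit:
drive_tool(moves=[{"claw": 1,"dx": 0.02,"dy": 0,"dz": -0.05,"yaw": 0}], grip_force=5)

```text
time_s: 21.82
ee_pos: [504.5, 252.1, 126.2]
ee_rot: [179.5, -1.4, -165.1]
force: [-0.8, 0.3, -6.9]
gripper_width: 45.7
```

Emit:
drive_tool(moves=[{"claw": -1,"dx": 0,"dy": 0,"dz": 0,"yaw": 0},{"claw": -1,"dx": 0,"dy": 0,"dz": 0,"yaw": 0},{"claw": -1,"dx": 0,"dy": 0,"dz": 0,"yaw": 0},{"claw": -1,"dx": 0,"dy": 0,"dz": 0,"yaw": 0},{"claw": -1,"dx": 0,"dy": 0,"dz": 0,"yaw": 0}])

```text
time_s: 22.45
ee_pos: [505.2, 252.8, 125.8]
ee_rot: [179.4, -1.3, -165.1]
force: [-0.0, 0.5, 0.5]
gripper_width: 90.2
```

```bash
python3 -c "
from h import *
st()"
python3 zoom.py scene 335 90 435 250 3 pics/z22a.png; python3 zoom.py side 215 50 315 180 3 pics/z22b.png
python3 - <<'E'
import cv2,numpy as np
a=cv2.imread("pics/z22a.png");b=cv2.imread("pics/z22b.png")
b=cv2.copyMakeBorder(b,0,a.shape[0]-b.shape[0],0,0,0);cv2.imwrite("pics/z22.png",np.hstack([a,b]))
E
```

```text
t 22.45 tcp [505.2 252.8 125.8] rpy [ 179.4   -1.3 -165.1] rack [-94.2 427.2] F [-0.   0.5  0.5] w 90.2
```

View pics/z22.png

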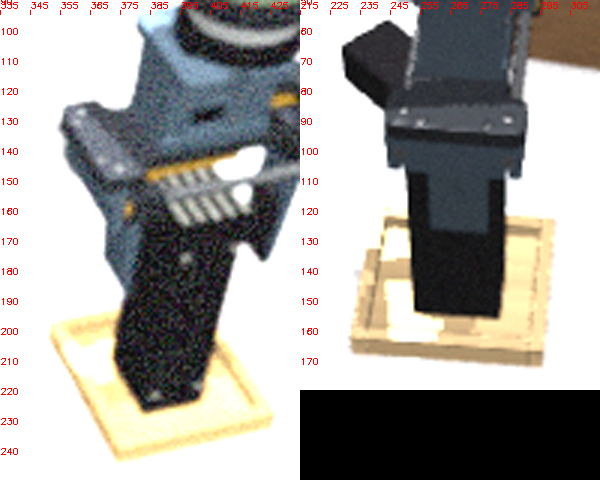

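Emit:
drive_tool(moves=[{"claw": -1,"dx": 0,"dy": 0,"dz": -0.5,"yaw": 0},{"claw": -1,"dx": 0,"dy": 0,"dz": -0.8,"yaw": 0},{"claw": -1,"dx": 0,"dy": 0,"dz": -1,"yaw": 0},{"claw": -1,"dx": 0,"dy": 0,"dz": -1,"yaw": 0},{"claw": -1,"dx": 0,"dy": 0,"dz": -1,"yaw": 0}])

```text
time_s: 23.18
ee_pos: [506.9, 252.3, 215.7]
ee_rot: [179.4, -1.4, -165.1]
force: [-0.2, 0.3, 0.9]
gripper_width: 91.0
```

Emit:
drive_tool(moves=[{"claw": -1,"dx": 0,"dy": 0,"dz": -1,"yaw": 0},{"claw": -1,"dx": 0,"dy": 0,"dz": -1,"yaw": 0},{"claw": -1,"dx": 0.5,"dy": 0,"dz": -0.8,"yaw": 0},{"claw": -1,"dx": 1,"dy": 0,"dz": 0,"yaw": 0},{"claw": -1,"dx": 1,"dy": 0,"dz": 0,"yaw": 0}])

```text
time_s: 23.8
ee_pos: [459.4, 239.0, 279.7]
ee_rot: [179.3, -1.0, -165.1]
force: [-0.6, 0.6, -0.2]
gripper_width: 91.3
```

Emit:
drive_tool(moves=[{"claw": -1,"dx": 1,"dy": 0,"dz": 0,"yaw": 0},{"claw": -1,"dx": 1,"dy": 0,"dz": 0,"yaw": 0},{"claw": -1,"dx": 0.5,"dy": 0,"dz": 0,"yaw": 0},{"claw": -1,"dx": 0,"dy": 0,"dz": 0,"yaw": 0}])

```text
time_s: 24.3
ee_pos: [406.6, 224.9, 282.9]
ee_rot: [179.3, -0.9, -165.1]
force: [0.2, 1.1, 0.3]
gripper_width: 91.1
```

```bash
python3 - <<'E'
from h import *
import cv2
st()
for n in ["scene","side"]: cv2.imwrite(f"pics/{n}23.png",grab_frame(n)["color"])
a=cv2.imread("pics/scene23.png")[60:300,120:460];b=cv2.imread("pics/side23.png")[40:380,130:330]
c=np.hstack([cv2.resize(a,(510,360)),cv2.resize(b,(265,450))[:360]])
cv2.imwrite("pics/c23.png",cv2.convertScaleAbs(c,alpha=1.5,beta=15))
E
python3 zoom.py scene 345 125 435 250 5 pics/z23a.png; python3 zoom.py side 225 85 310 175 4 pics/z23b.png
python3 - <<'E'
import cv2,numpy as np
a=cv2.imread("pics/z23a.png")[:600];b=cv2.imread("pics/z23b.png")
b=cv2.copyMakeBorder(b,0,a.shape[0]-b.shape[0],0,0,0);cv2.imwrite("pics/z23.png",np.hstack([a,b]))
E
```

```text
t 24.3 tcp [406.6 224.9 282.9] rpy [ 179.3   -0.9 -165.1] rack [-190.8  393.1] F [0.2 1.1 0.3] w 91.1
```

View pics/c23.png

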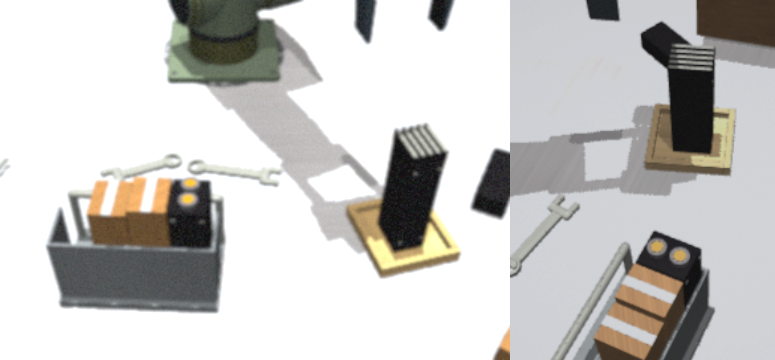

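View pics/z23.png

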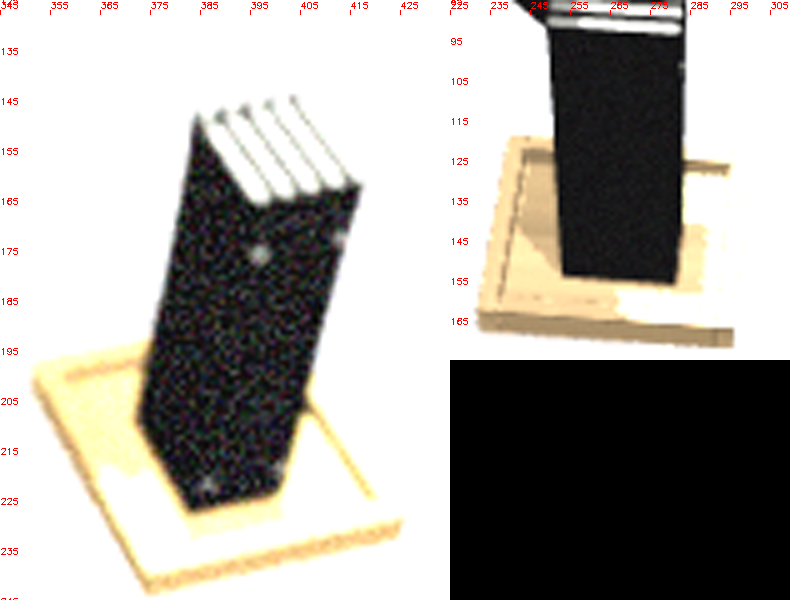

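```bash
python3 - <<'E'
from h import *
S=grab_frame("scene");D=grab_frame("side")
print(plane(S,(397.4,165.4),183),plane(S,(383.4,227.4),8));print(plane(S,(416.8,162),183),plane(S,(400.2,223),8))
print(plane(S,(384.5,148.5),183),plane(S,(372.8,209.5),8))
E
```

```text
[536.7 239.4 183. ] [531.9 241.2   8. ]
[528.  277.2 183. ] [520.2 279.2   8. ]
[486.9 224.2 183. ] [478.8 226.9   8. ]
```

```bash
python3 -c "
from workcell import job,telemetry
print(job.job_done()); print(telemetry.state()['time_s'])"
```

```text
the job is handed in; nothing more can be done
None
the job is handed in; nothing more can be done
```

The finned module now stands upright in the tray, and I handed the job in at about 24.4 s of the 48 s allowed.

**What I did**
- **Tip-out:** With closed fingers I hooked the finned module's top edge from behind, pulled it past balance and let go. It rested on the rail at about 33°, and triangulating its top edge agreed with that.
- **Grip and lift:** I gripped it across its width near the spine and lifted it partway. I then turned it upright in the grip by pushing its lower rear edge against the inside of the rack's back, and carried it over the row to the tray.
- **Set-down:** I lowered it in small steps until the force showed contact, then pressed lightly until it sat flat. The gripper then opened and backed off.

**Last checks**
- The module stands freely, well inside the tray and roughly centred (about 6 mm off in x, 1 mm in y). The final images show nothing touching it.
- The smooth-topped module and both cartons are still in their places in the rack.
- Force readings taken at the end of each move stayed under about 15 N.

**Doubtful readings**
- In the last scene image, its top corners came out 5–8 mm further along x than its bottom corners, which would be about 2° of tilt. The calibration error is of similar size, and the bottom edge looked flat in the side view, so I took it as flat.
- One reading just before release was −6.9 N. The tool may have unloaded or lifted the module by less than 0.5 mm for a moment.
- The tool leaned by up to 3.8° while it was pushing. I had no direct way to correct this, and it had fallen to about 1.4° at set-down.

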